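# Check-weigh a sleeve casting and sort it

### The job

Check-weigh the dark sleeve that stands on the bench: ease it upright onto the empty pan of the check scale, letting go only once the pan itself carries it so that the beam never swings fast or bangs, and leave it alone there until the beam is still and shows whether it is heavier or lighter than the brass master on the other pan. Then ease it off just as gently, without letting the beam drop, and set it down standing in the green tray if it is heavier than the master, in the red tray if it is lighter. Leave the master on its pan and everything else as it is.

Things in the scene. Friction and masses are not known exactly. Their poses are not given: they have to be found in the camera images.
- sleeve: the sleeve to be weighed: dark steel casting standing upright on the bench, alone, apart from the two already sorted ones in the trays. Round barrel 44 mm in diameter on a round flange 60 mm in diameter and 10 mm thick at the bottom, 70 mm tall overall. Origin at the centre of its underside, z up. Weighs 0.31 to 0.49 kg, not known beforehand.
- master: brass-coloured master sleeve of the same shape and size, loose, standing on the scale's other pan, exactly 0.40 kg. Origin at the centre of its underside.
- scale: green equal-arm check scale, base 110 (x) by 360 mm (y), beam along y, dial head 92 mm wide in the middle reaching 238 mm above the bench, red pointer that leans with the beam, upright at the green mark when level. Origin under its centre at bench height. Empty pan on its +y side, master's pan on its -y side, 150 mm from the centre; pans stay level as the beam tilts. Fixed.
- beam (a joint): tilt of the beam, rad, -0.11 (stop) to 0.11 (stop): 0 level, positive when the sleeve's pan is down (sleeve heavier), negative when it is up (sleeve lighter). Starts at -0.11. Swings freely, little damped; at rest it tilts about 0.0018 rad per gram of difference. Let go before the pan carries the whole weight, or while pushing it down, it swings: over 0.2 rad/s (30 mm/s at the pan) is a bang.
- pan_top (a point): centre of the top face of the empty pan, a flat steel platter 116 mm in diameter; moves with the pan: 128 mm above the bench at the start (upper stop), 112 mm when level, 96 mm at the lower stop. Off its stops the pan pushes up with about 3.3 N at the top, growing evenly to 4.5 N at the bottom, so a sleeve floats where that equals its weight.
- tray_heavy: green plastic tray for sleeves heavier than the master: outside 200 (x) by 140 (y) by 28 mm, walls and floor 4 mm. Origin under its centre at bench height. Fixed. The two trays stand to the left and right and may be exchanged.
- tray_light: red plastic tray for sleeves lighter than the master, same size and origin as the green one. Fixed.
- tray_heavy_spot (a point): the free place in the green tray: on the floor's upper face, 4 mm above the bench, 45 mm from the tray's centre towards its -x end
- tray_light_spot (a point): the free place in the red tray, likewise
- sorted_heavy: already sorted sleeve (same shape and colour as the sleeve) standing in the green tray's far (+x) half; leave it alone. Origin at the centre of its underside.
- sorted_light: already sorted sleeve standing in the red tray's far (+x) half; leave it alone. Origin at the centre of its underside.
- bearing: bystander: bright steel bearing ring, 68 mm in diameter, 24 mm high, on the bench in front of the scale, left or right of centre, with the sleeve on the other side
- pinion: bystander: dark pinion shaft 115 mm tall standing behind the scale
- compound_jar: bystander: white jar with a yellow lid, 60 mm in diameter and 75 mm tall, behind the scale
- wrench: bystander: 200 mm wrench lying behind the scale
- hammer: bystander: hammer lying to the left
- master_pan_top (a point): centre of the top face of the master's pan, the same platter on the scale's -y side; 96 mm above the bench at the start, moves opposite to the other pan
Things that resemble listed ones, but are neither listed nor needed, are in the scene too. Several things have the shape of the tray_light; the one meant has the colours described above.

How it is judged:
By the outcome, as a careful person would: the job done as asked, in the order asked, and still so for the second after the job is handed in, with the robot touching nothing.
It also fails if it takes over 69 s, if anything falls off the work surface, if the arm or the gripper's body presses on something with over 40 N, if the wrist force passes 120 N, or if a joint passes its speed limit or range.

### The arm

A 6-joint arm with a two-finger parallel gripper is mounted at the origin on the work surface. World frame = base frame: x ahead of the robot, y to its left, z up, the work surface at z = 0. Lengths are in m, angles in rad, forces in N, time in s.
With the tool pointing down it reaches from about 0.325 to 0.85 m from the base axis. Payload 4.4 kg.
Tool frame: the origin (TCP) lies on the centre line of the jaws, within the pads' length; the fingertips stand 17 mm ahead of it and the grasp point (between the pads) lies 2 mm behind it; z points along the fingers, y is the direction in which the jaws open and shut (so a half turn about z gives the same grasp; the last joint's range is limited). The gripper opens to 94 mm and grips with 3 to 60 N. Pads are 16 mm wide; open, the fingers measure 119 mm over their backs; the gripper's body (75 mm by 177 mm) begins 78 mm behind the grasp point.
Start: joints at [0.951, 0.207, 1.542, -0, 1.393, -0.15], TCP at [0.26, 0.513, 0.222] pointing down, gripper open.
Joint ranges: [-2.73, 2.73], [-0.86, 2.22], [0.23, 2.46], [-1.11, 4.25], [0.08, 2.63], [-2.82, 2.82]. Speed limits (rad/s): [2.79, 2.79, 3.14, 3.14, 3.14, 3.14].

### API

Orientations are given as a rotation vector (axis times angle).
In Python, from rig import env gives the robot as it stands.
- The arm moves only by the tool play_rows, never from a script. Its argument "series" is text: rows parted by semicolons, each of 7 numbers parted by spaces: the turn, a rotation vector about the tool's x, y, z in degrees, then the shift along the tool's x, y, z in mm, then the opening in per cent of the stroke, from 0 (shut) to 100 (fully open). A call has exactly 8 rows; each row shifts and turns the commanded pose from where the row before left it, along the tool's axes as they then stand; what a row does not reach is not made up. A row lasts 1/10 s, in which the tool goes at most 50 mm and 8.59 degrees, less where a joint would pass 70% of its speed; a pose out of reach is approached as far as the arm can. A call with a gripper value outside its range is refused whole. The fingers move at their own pace and stop on an object; "force" is the grip in N (left out, the last holds). Time passes only in rows, so rows that do not move let the fingers close, or fill a call up. It gives the time, the measured TCP pose, the force and the opening at its end, in the units of the state.
- env.get_state(): the state, without advancing time (a new reading comes with each control period).
- env.camera(name): name is "scene" or "side" or "wrist"; returns a dict with "frame" (480x640x3 uint8, blue, green, red), "fx", "fy", "cx", "cy" (pixels), "dist_coeffs" ([k1, k2, p1, p2, k3] as OpenCV has them; the pictures are not rectified), "cam_to_world" (4x4, takes a point from camera to world coordinates); the wrist camera has in their place "mount" (4x4, takes a point from camera to tool coordinates, whose origin is the TCP and whose axes are the flange's). Camera axes: x right, y up, looking along -z (the intrinsics and any distortion apply to the point x, -y, -z); pixel columns grow to the right and rows downward; lengths in m; the calibration is good to about 2 mm. A picture is of the moment at which its call begins: read the wrist's pose just before it. There is no depth.
- env.close_job(): hands the job in, once; it reports no verdict.
Trained networks look in a picture, given as the dict that the camera call returned (one of the last four; its "shot" number tells which), for a name from the list of things; names that differ only in an ending like _2 or _b are one class to them, and where a whole thing is asked for, a point or a joint stands for the part that bears it (a point fixed in the world has none). Each returns a list of dicts, best first, with "conf" (0 to 1); they miss things now and then, are a little off and sometimes report something else, mostly with a low value. They report only what shows in the picture. A call takes as long as a camera call. They do not tell look-alikes from the thing itself.
- env.look_for(picture, label): "extent" ([left, top, width, height] in pixels, round what is visible of it).
The state is a dict: "time": time; "joint_positions": joint angles; "qd": joint speeds; "joint_efforts": joint torques, N m; "tool_pos": TCP position; "ee_rot": TCP orientation; "force": force on the tool from outside, world axes, zero at the start; "torque": the same for the moment, N m; "grip_width": finger opening in m.
Only numpy, scipy, OpenCV 4.12 (cv2) and the standard library are available. Lean on these libraries where they do the work, as an engineer would, in place of code of your own. Each camera call takes 0.05 s, during which the arm holds its last target. There are 200 camera calls.

## Working session

There is one attempt and no reset: what is moved stays moved. The work goes in short steps, Python scripts to look and compute and a tool call to move; the robot and the scene stay as the last step left them, time stands still between calls to the robot, and variables do not carry over. Pictures are saved under pics/ and viewed, about 8 in all and at most 12, crops included, and the job is handed in when it is done.

Besides the shell and the picture viewer there is one more tool, called after ">>>" as name(argument=value, ...) on one line, values as JSON. play_rows: Moves the arm, as the interface text tells. Its arguments: {"type":"object","properties":{"series":{"type":"string"},"force":{"type":"number"}},"required":["series"]}

```bash
mkdir -p pics; ls
cat > h.py <<'E'
import numpy as np, cv2
from rig import env
def ray(c,u,v,T=None):
    K=np.array([[c["fx"],0,c["cx"]],[0,c["fy"],c["cy"]],[0,0,1.]])
    p=cv2.undistortPoints(np.array([[[u,v]]],float),K,np.array(c["dist_coeffs"],float))[0,0]
    T=np.array(c["cam_to_world"]) if T is None else T
    return T[:3,3],T[:3,:3]@np.array([p[0],-p[1],-1.])
def atz(c,u,v,z,T=None):
    o,d=ray(c,u,v,T); return o+d*(z-o[2])/d[2]
def proj(c,P,T=None):
    T=np.array(c["cam_to_world"]) if T is None else T
    q=(np.array(P)-T[:3,3])@T[:3,:3]; q=q*[1,-1,-1]
    K=np.array([[c["fx"],0,c["cx"]],[0,c["fy"],c["cy"]],[0,0,1.]])
    return cv2.projectPoints(q.reshape(-1,1,3),np.zeros(3),np.zeros(3),K,np.array(c["dist_coeffs"],float))[0].reshape(-1,2)
def wristT(c,s):
    T=np.eye(4);T[:3,:3]=cv2.Rodrigues(np.array(s["ee_rot"],float))[0];T[:3,3]=s["tool_pos"]
    return T@np.array(c["mount"])
E
python3 - <<'E'
from h import *
s=env.get_state();print(s)
for n in("scene","side"):
    c=env.camera(n);cv2.imwrite(f"pics/{n}0.png",c["frame"])
    print(n,np.round(c["cam_to_world"],3).tolist())
    for l in("sleeve","master","scale","pan_top","tray_heavy","tray_light","bearing","pinion","compound_jar"):
        for r in env.look_for(c,l)[:4]:
            e=r["extent"];print(l,round(r["conf"],2),np.round(e),np.round(atz(c,e[0]+e[2]/2,e[1]+e[3],0),3))
E
```

```text
pics
{'time': 0.0, 'joint_positions': array([ 9.50463302e-01,  2.07407708e-01,  1.54294821e+00, -1.85756344e-06,
        1.39347045e+00, -1.50517200e-01]), 'qd': array([-0.00065191, -0.00268973, -0.00070123, -0.00126855,  0.00050212,
        0.00196479]), 'joint_efforts': array([ 7.28295217e-04, -3.70873082e+01, -2.81419641e+01,  6.97805104e-02,
        3.62030079e-02, -1.86284251e-04]), 'tool_pos': array([0.25988667, 0.51206281, 0.22130046]), 'ee_rot': array([-0.7310205 , -3.05449468,  0.00325153]), 'force': array([0.47730005, 0.58047073, 0.42413399]), 'torque': array([-0.03328609, -0.04917155,  0.05105698]), 'grip_width': 0.09412165180698139}
scene [[0.21, -0.565, 0.798, 1.515], [0.978, 0.108, -0.18, -0.246], [0.016, 0.818, 0.576, 0.824], [0.0, 0.0, 0.0, 1.0]]
sleeve 0.84 [347. 215.  24.  37.] [0.473 0.078 0.   ]
master 0.86 [241. 237.  34.  44.] [ 0.531 -0.157  0.   ]
scale 0.96 [226. 201. 214. 127.] [ 0.702 -0.034  0.   ]
pan_top 0.55 [381. 228.  62.  35.] [0.538 0.183 0.   ]
tray_heavy 0.95 [121. 245.  80.  82.] [ 0.633 -0.358  0.   ]
tray_light 0.78 [436. 206.  98.  69.] [0.608
[... 759 characters left out ...]
42 -0.434  0.   ]
master 0.18 [353. 148.  18.  46.] [0.764 0.164 0.   ]
scale 0.69 [295. 144. 157. 172.] [ 0.537 -0.154  0.   ]
pan_top 0.91 [295. 158.  58.  30.] [0.699 0.241 0.   ]
pan_top 0.42 [370. 333. 161. 147.] [ 0.441 -0.433  0.   ]
tray_heavy 0.78 [374. 337. 154. 142.] [ 0.443 -0.433  0.   ]
tray_light 0.82 [ 77. 207. 122.  86.] [0.195 0.141 0.   ]
tray_light 0.62 [180. 160.  92.  56.] [0.442 0.271 0.   ]
bearing 0.89 [300. 302.  44.  34.] [ 0.434 -0.141  0.   ]
bearing 0.7 [176. 160.  95.  58.] [0.435 0.266 0.   ]
pinion 0.63 [352. 148.  23.  44.] [0.768 0.167 0.   ]
pinion 0.18 [249. 231.  31.  39.] [0.43  0.062 0.   ]
compound_jar 0.98 [407. 196.  31.  37.] [ 0.779 -0.032  0.   ]
```

```bash
python3 -c "
import cv2,numpy as np
a=cv2.imread('pics/scene0.png')[140:380,90:570];b=cv2.imread('pics/side0.png')[120:480,60:540]
cv2.imwrite('pics/both.png',np.vstack([a,b]))"
```

```text
(no output)
```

View pics/both.png

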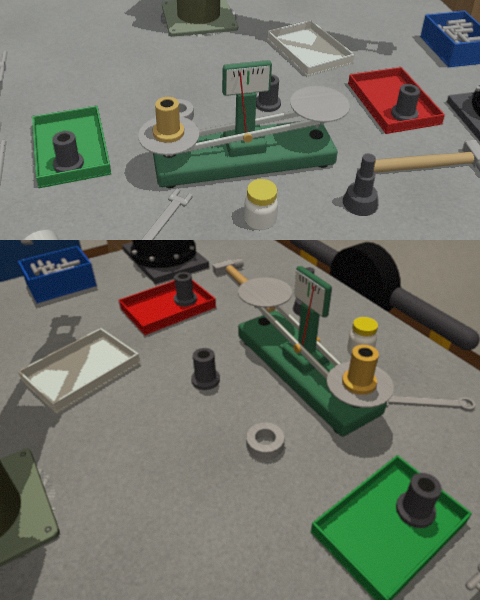

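Side view: the loose dark sleeve stands on the bench at (265,250), or scene (359,233). Possible mix-ups are the sorted sleeves in green (scene 155,290) and red (497,240), the pinion at (450,325), and the brass master (258,258). The white tray is a decoy for the red one. Next I'll fit the poses.

```bash
cat > m.py <<'E'
from h import *
from scipy.optimize import least_squares
t=np.linspace(0,2*np.pi,48)
def circ(r,z): return np.c_[r*np.cos(t),r*np.sin(t),0*t+z]
SL=np.vstack([circ(.03,0),circ(.03,.01),circ(.022,.07)])
PAN=circ(.058,0)
def box(p): lo=p.min(0);hi=p.max(0);return np.r_[lo,hi]
def fit(obs,M,z,x0):
    f=lambda q:np.concatenate([box(proj(c,M+[q[0],q[1],z],T))-np.r_[e[0],e[1],e[0]+e[2],e[1]+e[3]] for c,e,T in obs])
    r=least_squares(f,x0,loss="soft_l1");return np.round(r.x,4),np.round(r.fun,1)
E
python3 - <<'E'
from m import *
C={n:env.camera(n) for n in("scene","side")}
def L(n,l,k=0): return (C[n],env.look_for(C[n],l)[k]["extent"],None)
print("sleeve",fit([L("side","sleeve")],SL,0,[.43,.07]))
for n in C: print("pan",n,fit([L(n,"pan_top")],PAN,.128,[.6,.15]))
for n in C: print("master",n,fit([L(n,"master")],SL,.096,[.6,-.15]))
# trays: hull of colour mask vs model outline, fit x,y,yaw
def mask(f,col):
    b,g,r=[f[:,:,i].astype(int) for i in range(3)]
    return ((r>90)&(r>2.2*g)&(r>2.2*b)) if col=="r" else ((g>80)&(g>1.6*r)&(g>1.4*b))
from itertools import product
B=np.array(list(product([-.1,.1],[-.07,.07],[0,.028])))
for col,g0 in(("r",[.6,.33,0]),("g",[.55,-.37,0])):
    H={}
    for n in C:
        m=mask(C[n]["frame"],col).astype(np.uint8)
        k,lab,st,_=cv2.connectedComponentsWithStats(m)
        cs=sorted(range(1,k),key=lambda i:-st[i,4])
        def want(i):
            return np.linalg.norm(proj(C[n],[g0[0],g0[1],.01])[0]-(st[i,:2]+st[i,2:4]/2))<45
        i=[i for i in cs if want(i)][0]
        ys,xs=np.where(lab==i);H[n]=np.c_[xs,ys].astype(float);print(col,n,st[i])
    ang=np.linspace(0,2*np.pi,24,endpoint=False);D=np.c_[np.cos(ang),np.sin(ang)]
    def f(q,ns=list(C)):
        R=np.array([[np.cos(q[2]),-np.sin(q[2]),0],[np.sin(q[2]),np.cos(q[2]),0],[0,0,1]])
        return np.concatenate([(proj(C[n],B@R.T+[q[0],q[1],0])@D.T).max(0)-(H[n]@D.T).max(0) for n in ns])
    r=least_squares(f,g0,loss="soft_l1");print(col,np.round(r.x,4),np.abs(r.fun).mean())
cv2.imwrite("pics/crop.png",cv2.resize(C["side"]["frame"][200:300,210:330],None,fx=5,fy=5))
E
```

```text
sleeve (array([0.548 , 0.3783]), array([-0.7,  1.6,  0.7, -1.3]))
pan scene (array([0.6273, 0.1334]), array([ 2.7,  2. , -2.6, -0.8]))
pan side (array([0.6175, 0.129 ]), array([ 1.2,  2. , -1.2, -0.8]))
master scene (array([ 0.6251, -0.1638]), array([ 0.8,  0.5, -0.8, -0.4]))
master side (array([ 0.6174, -0.1674]), array([ 0.2, -1.5, -0.2,  1.1]))
r scene [ 439  208   95   66 2556]
r side [ 179  160   96   47 1636]
r [0.4953 0.373  0.0063] 2.613825781714097
g scene [ 123  246   78   82 4028]
g side [ 372  335  159  145 9071]
g [ 0.5215 -0.3563  0.0847] 2.3809858400768475
```

View pics/crop.png

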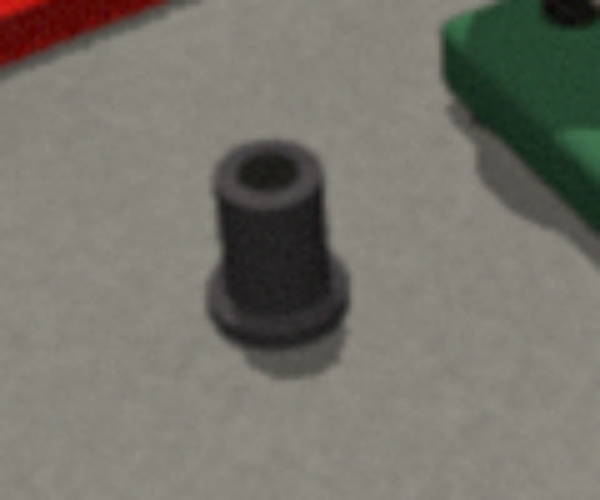

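The crop confirms the lone bench sleeve: flange at columns 251–280, bottom row about 269.6, top row about 228. The last network "best" hit was the sorted one in the red tray, so I'll fit from these pixels instead.

Run:
```python
from m import *
c=env.camera("side")
q,r=fit([(c,[251.4,227.8,28.6,41.8],None)],SL,0,[.43,.07]);print(q,r)
s=env.get_state();R=cv2.Rodrigues(s["ee_rot"])[0];print(R.round(3),s["tool_pos"])
print("tool shift mm to 130 above",(R.T@(np.r_[q,.19]-s["tool_pos"])*1000).round(1))
print(np.array(env.camera("wrist")["mount"]).round(3))
```

```text
[0.4459 0.0848] [-0.4 -0.6  0.4  0.5]
[[-0.892  0.453  0.   ]
 [ 0.453  0.892  0.   ]
 [-0.     0.    -1.   ]] [0.2603295  0.51269435 0.22245635]
tool shift mm to 130 above [-359.2 -297.5   32.5]
[[ 0.     0.968  0.249  0.073]
 [ 1.    -0.    -0.     0.   ]
 [-0.     0.249 -0.968 -0.163]
 [ 0.     0.     0.     1.   ]]
```

>>> play_rows(series="0 0 0 -36 -29.7 0 100;0 0 0 -36 -29.7 0 100;0 0 0 -36 -29.7 0 100;0 0 0 -36 -29.7 0 100;0 0 0 -36 -29.7 0 100;0 0 0 -36 -29.7 0 100;0 0 0 -36 -29.7 0 100;0 0 0 -36 -29.7 0 100")

```text
time: 2.25
tool_pos: [0.4101, 0.1688, 0.2228]
ee_rot: [0.731, 3.054, 0.001]
force: [0.3, 0.1, 0.2]
grip_width: 0.0938
```

>>> play_rows(series="0 0 0 -36 -29.7 0 100;0 0 0 -36 -29.7 0 100;0 0 8 0 0 0 100;0 0 8 0 0 0 100;0 0 8 0 0 0 100;0 0 8 0 0 0 100;0 0 8 0 0 0 100;0 0 8 0 0 0 100")

```text
time: 3.05
tool_pos: [0.4469, 0.0848, 0.2226]
ee_rot: [1.918, 2.488, 0.0]
force: [0.2, -1.0, 0.1]
grip_width: 0.0939
```

>>> play_rows(series="0 0 7.5 0 0 0 100;0 0 7.5 0 0 0 100;0 0 0 0 0 0 100;0 0 0 0 0 0 100;0 0 0 0 0 0 100;0 0 0 0 0 0 100;0 0 0 0 0 0 100;0 0 0 0 0 0 100")

```text
time: 3.85
tool_pos: [0.4469, 0.0849, 0.2225]
ee_rot: [2.219, 2.223, -0.0]
force: [-1.0, -0.2, 0.2]
grip_width: 0.0941
```

Run:
```python
from m import *
s=env.get_state();c=env.camera("wrist");T=wristT(c,s)
R=cv2.Rodrigues(s["ee_rot"])[0];print(R.round(3).tolist(),s["tool_pos"],s["joint_positions"].round(2),s["time"])
for r in env.look_for(c,"sleeve")[:3]:
    e=r["extent"];print(r["conf"],np.round(e));
    try:
        q,f=fit([(c,e,T)],SL,0,[.445,.085]);print(q,f,(R.T@(np.r_[q,.05]-s["tool_pos"])*1000).round(1))
    except Exception as x:print(x)
cv2.imwrite("pics/w1.png",c["frame"])
F=[]
for i in range(10): env.camera("wrist");F.append(env.get_state()["force"])
print(np.mean(F,0),np.std(F,0))
```

```text
[[-0.002, 1.0, -0.0], [1.0, 0.002, -0.0], [-0.0, -0.0, -1.0]] [0.4468596  0.08490139 0.22245153] [-0.   -0.06  1.82 -0.    1.37 -0.  ] 3.85
0.94 [285. 175.  59.  67.]
[0.4424 0.0872] [-0.4 -0.7  0.4  0.7] [  2.3  -4.5 172.5]
[0.15562185 0.20466552 0.04829256] [0.41082687 0.30313471 0.42165712]
```

View pics/w1.png

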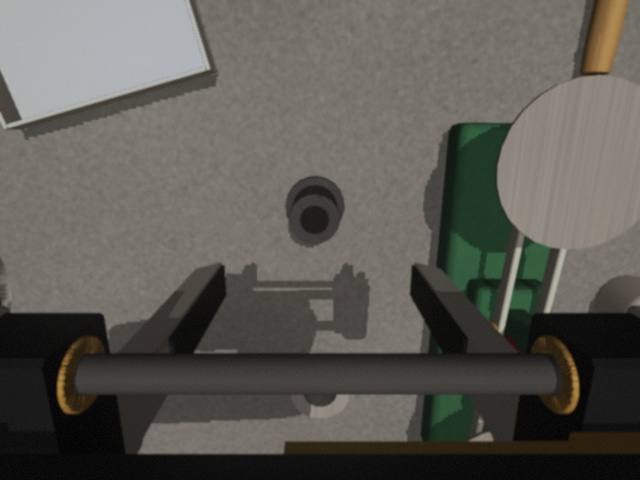

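The wrist view shows the sleeve at (315,210), a little ahead of the jaw centre, with the empty pan at (580,162). Descending to grip the barrel.

>>> play_rows(series="0 0 0 2 -4 20 100;0 0 0 0 0 40 100;0 0 0 0 0 40 100;0 0 0 0 0 40 100;0 0 0 0 0 20 100;0 0 0 0 0 14.5 100;0 0 0 0 0 0 50;0 0 0 0 0 0 40", force=15)

```text
time: 5.25
tool_pos: [0.4431, 0.0869, 0.0482]
ee_rot: [-2.22, -2.223, 0.0]
force: [0.2, -0.3, 0.2]
grip_width: 0.0818
```

>>> play_rows(series="0 0 0 0 0 0 30;0 0 0 0 0 0 20;0 0 0 0 0 0 20;0 0 0 0 0 0 20;0 0 0 0 0 0 20;0 0 0 0 0 0 20;0 0 0 0 0 0 20;0 0 0 0 0 0 20", force=15)

```text
time: 6.05
tool_pos: [0.4434, 0.0869, 0.0483]
ee_rot: [2.219, 2.223, 0.001]
force: [-0.2, 0.5, 4.0]
grip_width: 0.0431
```

>>> play_rows(series="0 0 0 0 0 0 20;0 0 0 0 0 -5 20;0 0 0 0 0 -20 20;0 0 0 0 0 -40 20;0 0 0 0 0 -40 20;0 0 0 0 0 -40 20;0 0 0 0 0 -20 20;0 0 0 0 0 0 20", force=25)

```text
time: 6.85
tool_pos: [0.4445, 0.0869, 0.2157]
ee_rot: [2.217, 2.22, 0.006]
force: [-0.7, 0.5, -4.0]
grip_width: 0.0428
```

Run:
```python
from m import *
env.camera("wrist");env.camera("wrist")
F=[]
s=env.get_state();c=env.camera("wrist");T=wristT(c,s);sc=env.camera("side");cv2.imwrite("pics/w2.png",np.hstack([c["frame"][:400],sc["frame"][80:480]])[:, ::1])
R=cv2.Rodrigues(s["ee_rot"])[0]
print(s["tool_pos"],s["grip_width"])
for r in env.look_for(c,"pan_top")[:2]:
    e=r["extent"];print(r["conf"],np.round(e),atz(c,e[0]+e[2]/2,e[1]+e[3]/2,.128,T))
e=[r["extent"] for r in env.look_for(sc,"pan_top")][0];print(fit([(sc,e,None)],PAN,.128,[.62,.13]))
for i in range(14): env.camera("wrist");F.append(env.get_state()["force"])
print(np.mean(F,0),np.std(F,0),env.get_state()["time"])
```

```text
[0.44162059 0.08689656 0.21152625] 0.04318885504877574
0.92 [512.  75. 128. 185.] [0.60688046 0.13882988 0.128     ]
(array([0.6181, 0.1266]), array([ 0.3,  0.3, -0.3, -0.2]))
[-0.10235583 -0.16562362 -3.42732775] [0.60695339 0.42950578 0.49957064] 7.85
```

```bash
python3 -c "
import cv2
cv2.imwrite('pics/w2s.png',cv2.resize(cv2.imread('pics/w2.png'),(800,250)))"
```

```text
(no output)
```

View pics/w2s.png

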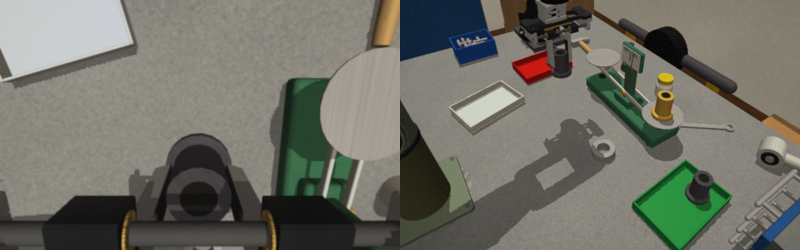

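Gripped and lifted. The side view shows the sleeve hanging upright with the trays undisturbed, and the weight reads about 3.45 N. Moving closer to the pan and measuring it again.

>>> play_rows(series="0 0 0 5 15 0 20;0 0 0 5 25 0 20;0 0 0 5 25 0 20;0 0 0 5 20 0 20;0 0 0 5 15 0 20;0 0 0 0 0 0 20;0 0 0 0 0 0 20;0 0 0 0 0 0 20")

```text
time: 8.65
tool_pos: [0.5419, 0.1119, 0.2127]
ee_rot: [-2.219, -2.223, 0.001]
force: [-0.7, 0.0, -3.0]
grip_width: 0.043
```

Run:
```python
from m import *
s=env.get_state();c=env.camera("wrist");T=wristT(c,s)
print(s["tool_pos"])
e=env.look_for(c,"pan_top")[0]["extent"];print(np.round(e))
# edge-based: threshold bright pan, fit contour points to projected circle
f=c["frame"];cv2.imwrite("pics/w3.png",f[:420])
for l in("pan_top",): print(fit([(c,e,T)],PAN,.128,[.62,.13]))
```

```text
[0.54189607 0.11190613 0.21268745]
[355. 117. 181. 174.]
(array([0.6256, 0.1362]), array([ 3. ,  0.7, -2.8, -1.5]))
```

View pics/w3.png

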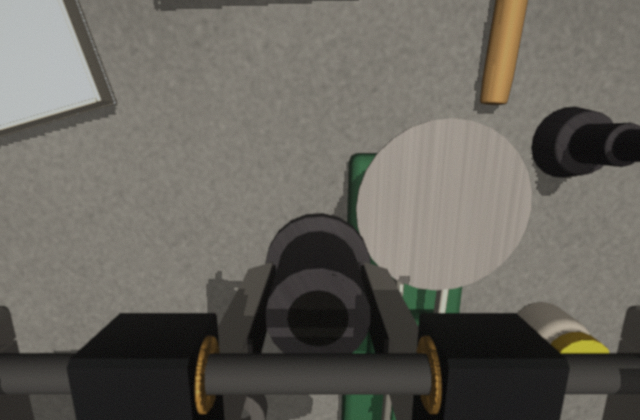

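>>> play_rows(series="0 0 0 4 12 0 20;0 0 0 5 20 0 20;0 0 0 6 24 0 20;0 0 0 4 17 0 20;0 0 0 2 9 0 20;0 0 0 0 0 8 20;0 0 0 0 0 12 20;0 0 0 0 0 7 20")

```text
time: 9.55
tool_pos: [0.6227, 0.1329, 0.1837]
ee_rot: [-2.218, -2.221, 0.005]
force: [-0.8, 0.3, -2.5]
grip_width: 0.0426
```

>>> play_rows(series="0 0 0 0 0 1 20;0 0 0 0 0 0 20;0 0 0 0 0 0 20;0 0 0 0 0 0 20;0 0 0 0 0 0 20;0 0 0 0 0 0 20;0 0 0 0 0 0 20;0 0 0 0 0 0 20")

```text
time: 10.35
tool_pos: [0.6248, 0.1332, 0.185]
ee_rot: [2.22, 2.223, 0.0]
force: [0.6, 0.4, -3.5]
grip_width: 0.0428
```

```bash
cat > fz.py <<'E'
from m import *
import sys
n=int(sys.argv[1]);F=[];P=[]
for i in range(n):
    c=env.camera("side");s=env.get_state();F.append(s["force"]);P.append(s["tool_pos"])
print(np.mean(F,0).round(3),(np.std(F,0)/n**.5).round(3),np.mean(P,0).round(4),s["grip_width"],s["time"])
if len(sys.argv)>2: cv2.imwrite("pics/%s.png"%sys.argv[2],cv2.resize(c["frame"][120:320,240:480],None,fx=3,fy=3))
E
python3 fz.py 20 pre
```

```text
[-0.079  0.088 -3.617] [0.13  0.119 0.138] [0.6248 0.1332 0.1849] 0.04296733704319762 11.35
```

View pics/pre.png

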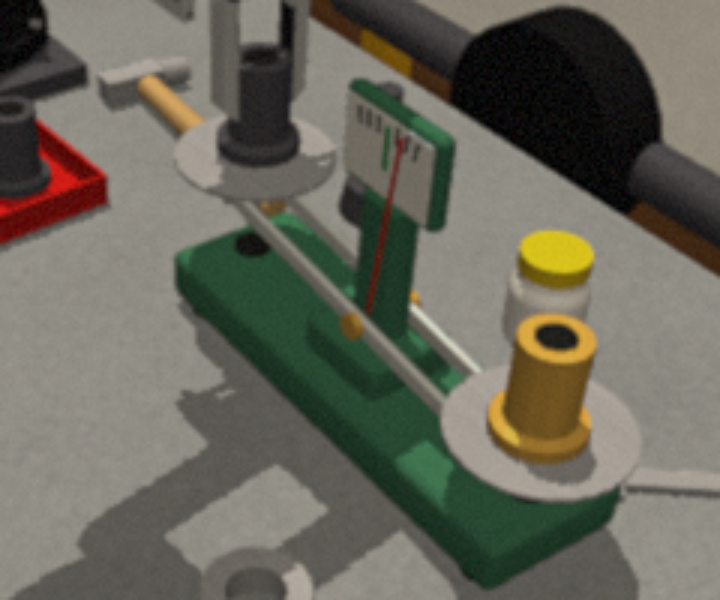

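The sleeve hangs just above the pan centre (crop 255,150), upright. The pointer (400,145) is right of the green mark, as expected at the stop. Lowering at about 10 mm/s.

>>> play_rows(series="0 0 0 0 0 1 20;0 0 0 0 0 1 20;0 0 0 0 0 1 20;0 0 0 0 0 1 20;0 0 0 0 0 1 20;0 0 0 0 0 1 20;0 0 0 0 0 1 20;0 0 0 0 0 1 20")

```text
time: 12.15
tool_pos: [0.6248, 0.1332, 0.1768]
ee_rot: [-2.22, -2.223, 0.0]
force: [-1.3, 0.6, -3.2]
grip_width: 0.0428
```

>>> play_rows(series="0 0 0 0 0 1 20;0 0 0 0 0 1 20;0 0 0 0 0 1 20;0 0 0 0 0 1 20;0 0 0 0 0 1 20;0 0 0 0 0 1 20;0 0 0 0 0 0 20;0 0 0 0 0 0 20")

```text
time: 12.95
tool_pos: [0.625, 0.1334, 0.171]
ee_rot: [2.22, 2.223, 0.001]
force: [-0.9, 1.0, 0.3]
grip_width: 0.0429
```

```bash
python3 fz.py 40 mid
```

```text
[0.536 1.535 0.072] [0.114 0.078 0.077] [0.625  0.1332 0.1711] 0.04254312584892799 14.95
```

View pics/mid.png

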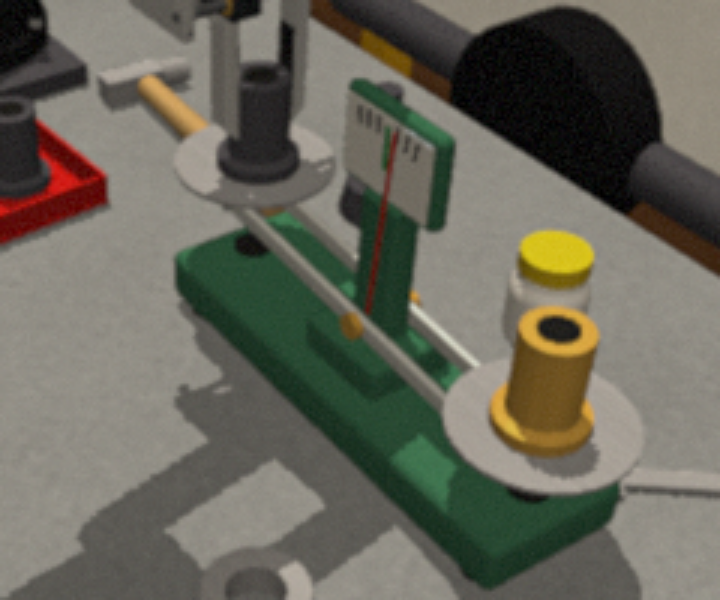

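Off its stop, the pan now carries the weight: Fz is 0.07 ± 0.08 N against a baseline of about 0.05. About 1.5 N of sideways drag remains, so I'll shift +y slightly to relieve it, soften the grip, and then open.

>>> play_rows(series="0 0 0 0.2 0 0 20;0 0 0 0.2 0 0 20;0 0 0 0 0 0 20;0 0 0 0 0 0 20;0 0 0 0 0 0 20;0 0 0 0 0 0 20;0 0 0 0 0 0 20;0 0 0 0 0 0 20", force=5)

```text
time: 15.75
tool_pos: [0.6247, 0.1333, 0.1709]
ee_rot: [2.22, 2.223, -0.001]
force: [-0.0, -0.9, -0.4]
grip_width: 0.0431
```

```bash
python3 fz.py 20
```

```text
[ 7.08e-01 -1.62e+00 -1.00e-03] [0.131 0.12  0.089] [0.6246 0.1335 0.1709] 0.04315146033558174 16.75
```

>>> play_rows(series="0 0 0 -0.2 0 0 20;0 0 0 0 0 0 20;0 0 0 0 0 0 20;0 0 0 0 0 0 20;0 0 0 0 0 0 46;0 0 0 0 0 0 48;0 0 0 0 0 0 50;0 0 0 0 0 0 52", force=3)

```text
time: 17.55
tool_pos: [0.6248, 0.1337, 0.171]
ee_rot: [-2.219, -2.223, -0.001]
force: [0.5, 0.9, -0.6]
grip_width: 0.0484
```

>>> play_rows(series="0 0 0 0 0 0 55;0 0 0 0 0 0 58;0 0 0 0 0 0 62;0 0 0 0 0 0 66;0 0 0 0 0 0 68;0 0 0 0 0 0 68;0 0 0 0 0 0 68;0 0 0 0 0 0 68")

```text
time: 18.35
tool_pos: [0.6248, 0.1334, 0.1709]
ee_rot: [-2.22, -2.223, -0.0]
force: [0.2, -0.7, 1.0]
grip_width: 0.0638
```

```bash
cat > ptr.py <<'E'
from m import *
import sys
# pointer: red pixels in dial region of side image; track mean column in top rows over time; sleeve/master via template
n=int(sys.argv[1]);out=[]
for i in range(n):
    c=env.camera("side");f=c["frame"].astype(int)[160:222,350:395]
    m=(f[:,:,2]>1.6*f[:,:,1])&(f[:,:,2]>1.6*f[:,:,0])&(f[:,:,2]>60)
    ys,xs=np.where(m);up=ys<ys.min()+15;out.append(round(xs[up].mean(),2))
print(out,env.get_state()["time"],env.get_state()["force"].round(2),env.get_state()["grip_width"])
cv2.imwrite("pics/%s.png"%sys.argv[2],cv2.resize(c["frame"][120:320,240:480],None,fx=3,fy=3))
E
python3 ptr.py 40 rel
```

```text
[np.float64(21.0), np.float64(21.09), np.float64(21.09), np.float64(21.13), np.float64(21.05), np.float64(21.13), np.float64(21.14), np.float64(21.1), np.float64(21.14), np.float64(21.13), np.float64(21.13), np.float64(21.1), np.float64(21.19), np.float64(21.15), np.float64(21.1), np.float64(21.13), np.float64(21.19), np.float64(21.1), np.float64(21.13), np.float64(21.1), np.float64(21.09), np.float64(21.14), np.float64(21.14), np.float64(21.0), np.float64(21.14), np.float64(21.1), np.float64(21.14), np.float64(21.13), np.float64(21.09), np.float64(21.09), np.float64(21.1), np.float64(21.1), np.float64(21.1), np.float64(21.14), np.float64(21.0), np.float64(21.1), np.float64(21.1), np.float64(21.14), np.float64(21.09), np.float64(21.13)] 20.35 [ 0.57 -0.54 -0.93] 0.06397226654487073
```

View pics/rel.png

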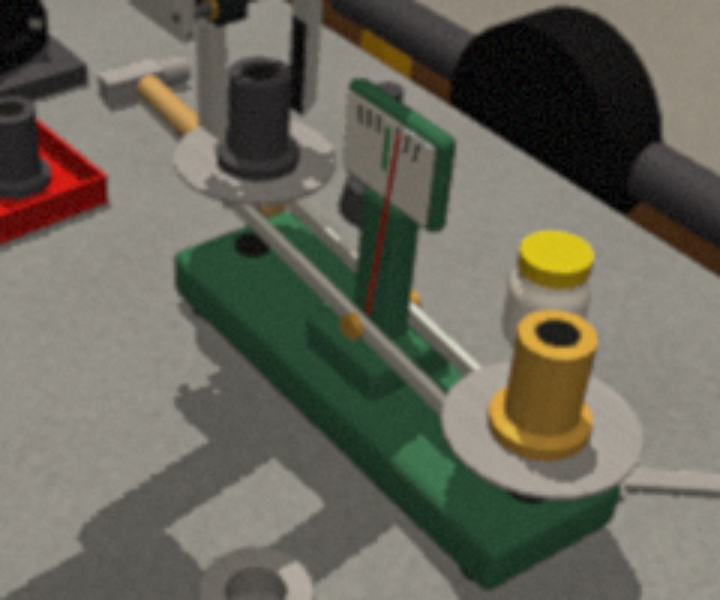

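Pointer at crop (397,145), right of the green mark (388), stable within ±0.1 px for 2 s. The beam is still, and the sleeve's pan is up, so the sleeve is lighter and goes to the red tray. This agrees with 3.5 N against 3.92 N. Regripping gently.

>>> play_rows(series="0 0 0 0 0 0 62;0 0 0 0 0 0 58;0 0 0 0 0 0 55;0 0 0 0 0 0 52;0 0 0 0 0 0 50;0 0 0 0 0 0 48;0 0 0 0 0 0 46;0 0 0 0 0 0 44", force=4)

```text
time: 21.15
tool_pos: [0.6247, 0.1334, 0.1709]
ee_rot: [-2.22, -2.223, 0.0]
force: [-0.1, -0.2, -1.1]
grip_width: 0.0431
```

>>> play_rows(series="0 0 0 0 0 0 20;0 0 0 0 0 0 20;0 0 0 0 0 0 20;0 0 0 0 0 0 20;0 0 0 0 0 0 20;0 0 0 0 0 0 20;0 0 0 0 0 0 20;0 0 0 0 0 0 20", force=25)

```text
time: 21.95
tool_pos: [0.6247, 0.1334, 0.1709]
ee_rot: [-2.22, -2.223, 0.0]
force: [-0.5, -1.0, -0.4]
grip_width: 0.0429
```

```bash
python3 fz.py 6
```

```text
[-1.013 -0.465  0.094] [0.254 0.212 0.207] [0.6247 0.1334 0.1709] 0.04248423910611795 22.25
```

>>> play_rows(series="0 0 0 0 0 -0.5 20;0 0 0 0 0 -1 20;0 0 0 0 0 -1 20;0 0 0 0 0 -1 20;0 0 0 0 0 -1 20;0 0 0 0 0 -1 20;0 0 0 0 0 -1 20;0 0 0 0 0 -1 20")

```text
time: 23.05
tool_pos: [0.6247, 0.1334, 0.1783]
ee_rot: [-2.22, -2.223, 0.0]
force: [-0.2, -0.2, -3.8]
grip_width: 0.0429
```

>>> play_rows(series="0 0 0 0 0 -1 20;0 0 0 0 0 -1 20;0 0 0 0 0 -1 20;0 0 0 0 0 -1.5 20;0 0 0 0 0 -2 20;0 0 0 0 0 -5 20;0 0 0 0 0 -15 20;0 0 0 0 0 -20 20")

```text
time: 23.85
tool_pos: [0.6241, 0.1333, 0.2251]
ee_rot: [-2.219, -2.222, 0.003]
force: [-0.0, 0.5, -2.9]
grip_width: 0.0428
```

>>> play_rows(series="0 0 0 6 -6 0 20;0 0 0 15 -15 0 20;0 0 0 25 -24 0 20;0 0 0 30 -28 0 20;0 0 0 28 -25 0 20;0 0 0 20 -18 0 20;0 0 0 8 -6 0 20;0 0 0 0 0 0 20")

```text
time: 24.65
tool_pos: [0.5017, 0.2662, 0.2251]
ee_rot: [2.217, 2.226, 0.0]
force: [0.1, -0.6, -3.1]
grip_width: 0.0428
```

>>> play_rows(series="0 0 0 0 0 0 20;0 0 0 0 0 0 20;0 0 0 0 0 0 20;0 0 0 0 0 0 20;0 0 0 0 0 0 20;0 0 0 0 0 0 20;0 0 0 0 0 0 20;0 0 0 0 0 0 20")

```text
time: 25.45
tool_pos: [0.5026, 0.2652, 0.225]
ee_rot: [2.22, 2.223, 0.0]
force: [0.0, -0.1, -4.2]
grip_width: 0.0429
```

Run:
```python
from m import *
s=env.get_state();c=env.camera("wrist");T=wristT(c,s);sc=env.camera("side")
print(s["tool_pos"],s["force"],s["joint_positions"].round(2))
for r in env.look_for(c,"sorted_light")[:3]:
    e=r["extent"];print("sl",round(r["conf"],2),np.round(e),fit([(c,e,T)],SL,.004,[.55,.375]))
for r in env.look_for(c,"tray_light")[:2]: print("tr",r)
cv2.imwrite("pics/t.png",c["frame"]);cv2.imwrite("pics/ts.png",sc["frame"])
```

```text
[0.50261485 0.26517408 0.2249559 ] [ 0.04621719 -0.14114816 -4.2439586 ] [ 0.33  0.19  1.56 -0.    1.4   0.33]
sl 0.62 [333.  50.  71.  72.] (array([0.546 , 0.3777]), array([ 0.3, -0.4, -0.2,  0.5]))
tr {'extent': [1.9, 126.7, 174.4, 182.0], 'conf': 0.9}
tr {'extent': [187.3, 1.9, 236.3, 171.5], 'conf': 0.88}
```

View pics/t.png

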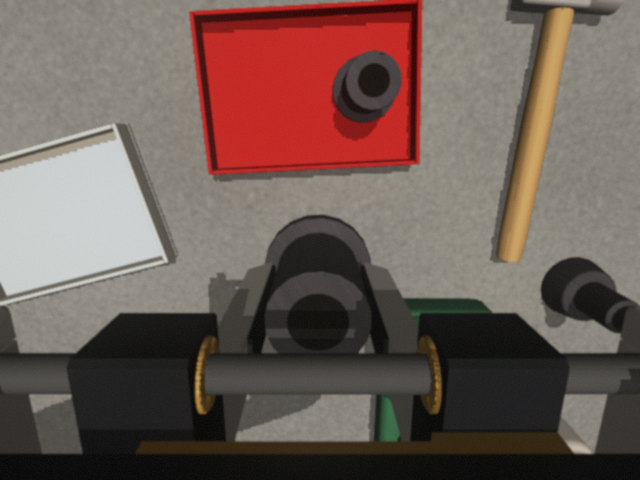

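The wrist view shows the red tray with corners near (192,12), (421,1), (210,174), (418,163), the sorted sleeve at (365,88) and its left half free.

Run:
```python
from m import *
s=env.get_state();c=env.camera("wrist");T=wristT(c,s)
q=[atz(c,u,v,.028,T)[:2] for u,v in((192,12),(421,1),(418,163),(210,174))]
print(np.round(q,4));(x,y),(w,h),a=cv2.minAreaRect(np.float32(q)*1000);print(x,y,w,h,a)
k=np.mean(q,0);d=(q[1]-q[0]+q[2]-q[3])/2;d/=np.linalg.norm(d);sp=k-.045*d
print(k,np.degrees(np.arctan2(d[1],d[0])),sp,(sp-s["tool_pos"][:2])*1000)
```

```text
[[0.3934 0.4385]
 [0.5891 0.4472]
 [0.5957 0.311 ]
 [0.3993 0.3004]]
494.4908142089844 373.8104553222656 196.68711853027344 138.246826171875 2.552870512008667
[0.49439699 0.37426789] 2.822087878588537 [0.44945156 0.37205233] [-53.0792803  106.81630101]
```

>>> play_rows(series="0 0 0 8 -4 0 20;0 0 0 20 -10 0 20;0 0 0 26 -13 0 20;0 0 0 26 -13 0 20;0 0 0 19 -9 0 20;0 0 0 8 -4 0 20;0 0 0 0 0 10 20;0 0 0 0 0 25 20")

```text
time: 26.5
tool_pos: [0.4515, 0.3729, 0.192]
ee_rot: [2.218, 2.222, 0.01]
force: [-0.8, -0.4, -2.9]
grip_width: 0.0431
```

>>> play_rows(series="0 0 0 0 0 35 20;0 0 0 0 0 35 20;0 0 0 0 0 30 20;0 0 0 0 0 18 20;0 0 0 0 0 8 20;0 0 0 0 0 4 20;0 0 0 0 0 2 20;0 0 0 0 0 0 20")

```text
time: 27.3
tool_pos: [0.4504, 0.3724, 0.0589]
ee_rot: [2.22, 2.222, 0.003]
force: [-0.3, -1.2, -3.3]
grip_width: 0.0432
```

```bash
python3 fz.py 6
python3 - <<'E'
import cv2
from h import *
a=env.camera("side")["frame"];cv2.imwrite("pics/tray.png",cv2.resize(a[100:300,150:390],None,fx=3,fy=3))
E
```

```text
[-0.351  0.317 -3.042] [0.232 0.2   0.302] [0.4502 0.3725 0.059 ] 0.043020030582061865 27.6
```

View pics/tray.png

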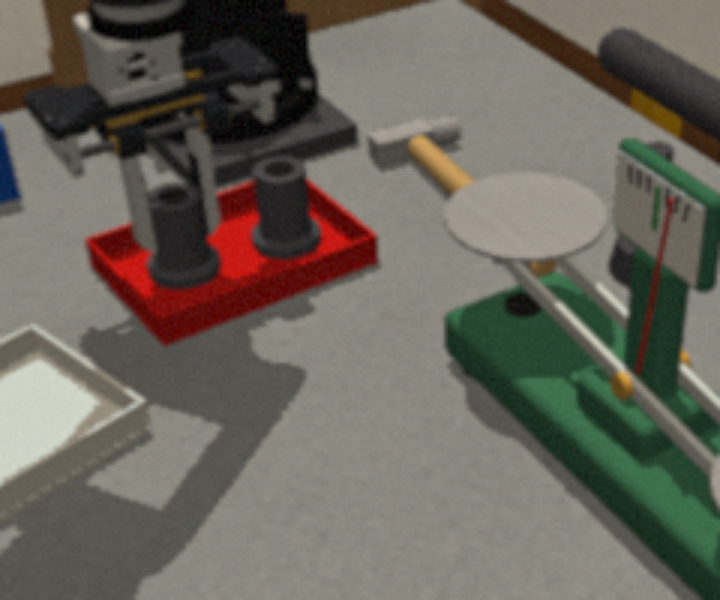

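The sleeve hangs in the tray's free half (crop 180,260), clear of the sorted one (285,230). Lowering the last few mm.

>>> play_rows(series="0 0 0 0 0 1.5 20;0 0 0 0 0 1.5 20;0 0 0 0 0 1 20;0 0 0 0 0 1 20;0 0 0 0 0 1 20;0 0 0 0 0 0 20;0 0 0 0 0 0 20;0 0 0 0 0 0 20")

```text
time: 28.45
tool_pos: [0.4495, 0.3721, 0.052]
ee_rot: [2.22, 2.223, 0.0]
force: [-0.7, -1.0, -3.7]
grip_width: 0.0428
```

```bash
python3 fz.py 5
```

```text
[-0.133  0.239 -3.178] [0.164 0.1   0.209] [0.4495 0.3722 0.052 ] 0.042830549649191925 28.7
```

>>> play_rows(series="0 0 0 0 0 0.5 20;0 0 0 0 0 0.5 20;0 0 0 0 0 0 20;0 0 0 0 0 0 20;0 0 0 0 0 0 20;0 0 0 0 0 0 20;0 0 0 0 0 0 20;0 0 0 0 0 0 20")

```text
time: 29.5
tool_pos: [0.4494, 0.3721, 0.051]
ee_rot: [-2.22, -2.223, -0.0]
force: [-0.8, -0.5, -3.2]
grip_width: 0.0428
```

```bash
python3 fz.py 5
```

```text
[-0.245  0.194 -2.978] [0.116 0.134 0.102] [0.4495 0.3721 0.051 ] 0.04285032761081454 29.75
```

>>> play_rows(series="0 0 0 0 0 0.5 20;0 0 0 0 0 0.5 20;0 0 0 0 0 0 20;0 0 0 0 0 0 20;0 0 0 0 0 0 20;0 0 0 0 0 0 20;0 0 0 0 0 0 20;0 0 0 0 0 0 20")

```text
time: 30.55
tool_pos: [0.4495, 0.3721, 0.05]
ee_rot: [2.22, 2.223, 0.0]
force: [0.2, 0.3, -4.2]
grip_width: 0.0427
```

```bash
python3 fz.py 5
```

```text
[-0.34  -0.143 -3.236] [0.296 0.254 0.208] [0.4495 0.3721 0.05  ] 0.04263538256669868 30.8
```

>>> play_rows(series="0 0 0 0 0 0.5 20;0 0 0 0 0 0.5 20;0 0 0 0 0 0.5 20;0 0 0 0 0 0 20;0 0 0 0 0 0 20;0 0 0 0 0 0 20;0 0 0 0 0 0 20;0 0 0 0 0 0 20")

```text
time: 31.6
tool_pos: [0.4495, 0.3722, 0.0494]
ee_rot: [2.22, 2.223, 0.0]
force: [-2.0, -1.8, 5.6]
grip_width: 0.043
```

```bash
python3 fz.py 5
```

```text
[-2.704 -2.288  5.36 ] [0.112 0.142 0.206] [0.4495 0.3722 0.0494] 0.0429381953643084 31.85
```

The tray floor now carries the sleeve. Easing off, opening and rising.

>>> play_rows(series="0 0 0 0 0 -0.4 20;0 0 0 0 0 0 20;0 0 0 0 0 0 46;0 0 0 0 0 0 50;0 0 0 0 0 0 55;0 0 0 0 0 0 60;0 0 0 0 0 0 66;0 0 0 0 0 0 66", force=4)

```text
time: 32.65
tool_pos: [0.4495, 0.3721, 0.0487]
ee_rot: [2.22, 2.223, 0.0]
force: [0.2, -0.6, 0.1]
grip_width: 0.0619
```

>>> play_rows(series="0 0 0 0 0 0 66;0 0 0 0 0 0 66;0 0 0 0 0 -5 66;0 0 0 0 0 -15 66;0 0 0 0 0 -30 66;0 0 0 0 0 -40 66;0 0 0 0 0 -40 66;0 0 0 0 0 -20 66")

```text
time: 33.45
tool_pos: [0.4515, 0.3735, 0.205]
ee_rot: [2.218, 2.222, 0.013]
force: [0.8, -0.2, -0.0]
grip_width: 0.0618
```

Run:
```python
from m import *
for i in range(6): env.camera("side")
c=env.camera("side");d=env.camera("scene");s=env.get_state()
print(s["time"],s["tool_pos"],s["force"])
for r in env.look_for(c,"sleeve")[:4]:
    e=r["extent"];print(round(r["conf"],2),np.round(e))
cv2.imwrite("pics/end.png",np.vstack([c["frame"][120:420,40:520],d["frame"][150:400,90:570]]))
```

```text
33.85 [0.44824418 0.37136173 0.19663583] [-0.34009517 -0.20612355 -0.78412891]
0.61 [194. 163.  29.  39.]
```

View pics/end.png

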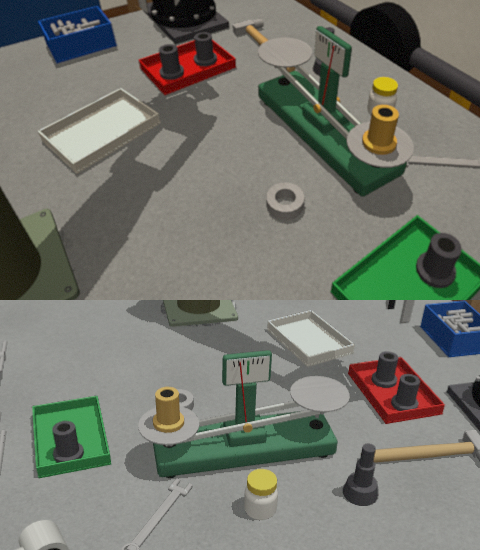

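Both views show the sleeve standing in the red tray's free half. The master is on its pan, the empty pan is back at its top stop, and everything else is undisturbed.

```bash
python3 -c "
from rig import env
print(env.close_job())"
```

```text
the job is handed in; nothing more can be done
None
```

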